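Tea infuser from the back of a crowded hook

ROBOT

A 7-joint arm with a two-finger parallel gripper is mounted at the origin on a cart in front of the work surface, level with it; the furniture and walls round the work are solid. World frame = base frame: x ahead of the robot, y to its left, z up, the work surface at z = 0. Lengths are in m, angles in rad, forces in N, time in s.
With the tool pointing down it reaches from about 0.35 to 0.9 m from the base axis. Payload 8.1 kg.
Tool frame: the origin (TCP) lies midway between the tips of the shut fingers; the grasp point (between the pads) lies manip.hold_point_z behind it (manip.hold_point_z is the distance from the TCP to the grasp point, in m); z points along the fingers, y is the line along which they close (so a half turn about z gives the same grasp; the last joint's range is limited). The gripper opens to 85 mm and grips with 20 to 120 N. Pads are 22 mm wide; open, the fingers measure 114 mm over their backs; the gripper's body (76 mm by 85 mm) begins 54 mm behind the grasp point. The pads swing forward as they close: fully open they stand 13 mm farther back than shut.
Start: joints at [-1.306, 0.434, 0.025, 1.573, -0.012, 1.134, -0.075], TCP at [0.225, 0.583, 0.231] pointing down, gripper open.
Joint ranges: [-2.62, 2.62], [-0.44, 2.09], [-1.27, 1.32], [0.08, 2.57], [-1.32, 4.46], [0.12, 2], [-2.74, 2.74]. Speed limits (rad/s): [2.22, 2.22, 3.01, 3.01, 3.14, 3.14, 3.14].

INTERFACE

Orientations are given as [roll, pitch, yaw] about the fixed x, y, z axes, in that order (R = Rz(yaw) Ry(pitch) Rx(roll)).
In Python, from station import manip gives the robot as it stands.
- The arm moves only by the tool carry_out, never from a script. Its argument "rows" is a list of rows, each a list of 7 numbers: the shift along the tool's x, y, z in units of 30 mm (1.0 is 30 mm), then the turn, a rotation vector about the tool's x, y, z in units of 8 degrees (1.0 is 8 degrees), then the opening, from -1 (shut) to 1 (fully open). A call has 1 to 12 rows; each row is the pose to reach, as a shift and turn from the pose commanded when the call began, along the tool's axes at that moment; what a row does not reach only later rows make up. A row lasts 1/10 s, in which the tool goes at most 50 mm and 8.59 degrees, less where a joint would pass 70% of its speed; a pose out of reach is approached as far as the arm can. A call with a gripper value outside its range is refused whole. The fingers move at their own pace and stop on an object; the grip force is fixed at half the most. Time passes only in rows, so rows that repeat a pose let the fingers close. It gives the time, the measured TCP pose, the force, the opening and the grip force at its end, in the units of the state.
- manip.read_state(): the state, without advancing time (a new reading comes with each control period).
- manip.camera(name): name is "scene" or "side" or "wrist"; returns a dict with "image" (480x640x3 uint8, red, green, blue), "depth" (480x640 float32, m along the optical axis (not along the pixel's ray), 0 where there is no reading), "intrinsics" (3x3 intrinsics, pixels), "R" (3x3) and "t" (3): a world point X has camera coordinates R X + t; the wrist camera has in their place "hand_eye" (4x4, takes a point from camera to tool coordinates, whose origin is the TCP and whose axes are the flange's). Camera axes: x right, y down, z forward; pixel columns grow to the right and rows downward; lengths in m; the calibration is good to about 2 mm. A picture is of the moment at which its call begins: read the wrist's pose just before it.
- manip.hand_in(): hands the job in; it is judged then, once.
Trained networks look in a picture, given as the dict that the camera call returned (one of the last four; its "shot" number tells which), for a name from the list of things; names that differ only in an ending like _2 or _b are one class to them, and where a whole thing is asked for, a point or a joint stands for the part that bears it (a point fixed in the world has none). Each returns a list of dicts, best first, with "conf" (0 to 1); they miss things now and then, are a little off and sometimes report something else, mostly with a low value. They report only what shows in the picture. A call takes as long as a camera call. They do not tell look-alikes from the thing itself.
- manip.recognise(picture, thing): "xyz" ([x, y, z] in m, in the coordinates of the camera as it stood for that picture, good to about 4 mm: the middle of the surface that is visible of it).
- manip.place_of(picture, thing): "xyz" ([x, y, z] in m, in the coordinates of the camera as it stood for that picture, good to about 4 mm: a listed point, or the origin of a listed thing).
The state is a dict: "time": time; "joints": joint angles; "dq": joint speeds; "joint_efforts": joint torques, N m; "eef_pos": TCP position; "eef_rot": TCP orientation; "contact_force": force on the tool from outside, world axes, zero at the start; "torque": the same for the moment, N m; "opening": opening from 0.0 (shut) to 1.0 (fully open); "grasp_force": force on a finger pad.
Only numpy, scipy, OpenCV 4.12 (cv2) and the standard library are available. Lean on these libraries where they do the work, as an engineer would, in place of code of your own. Each camera call takes 0.05 s, during which the arm holds its last target. There are 200 camera calls.

TASK

I want to make tea: get the stick-shaped tea infuser that hangs behind another tool on the crowded hook of the utensil rail and lower it gently, basket down, into the white stoneware mug. First move the tool hanging in front of it over to the empty hook and hang it there well back on the level part of the hook, leave the tool at the very back hanging where it is, and do not force the hooks: the empty one has been knocked askew, so feel for it.

Things in the scene. Friction and masses are not known exactly. Their poses are not given: they have to be found in the camera images.
- full_hook: Crowded steel hook, its clip (20x24x30 mm) on the bar. Origin: in the clip, on the bar's axis; z up, the peg points along -x. Peg: 6 mm round wire from an upright swivel barrel (axis at x=-18 mm), level at z=0 for 80 mm from the barrel's axis, then rising to a ball 11 mm across. This peg is true. Three tools hang on it 25 mm apart. 20 N on either hook is too much.
- full_ball (a point): Centre of the crowded hook's ball end, 11 mm across: 106 mm in front (-x) of the barrel axis, so 124 mm in front of the bar's axis, and 12 mm above the level part.
- spare_hook: Empty hook of the same shape and height on the bar's other half. This frame is that of its CLIP only, true to the bar. Its peg and ball have been knocked askew: swivelled on the barrel by up to 0.3 rad to either side (ball up to 31 mm sideways, same height). That is not measured: feel or look for it. The swivel is stiff (4 N m) and is not to be turned.
- spare_swivel (a point): Axis of the empty hook's upright swivel barrel (13 mm across), 18 mm in front (-x) of the bar's axis, at the height of the peg's level part. The peg starts here; its ball end is 106 mm away horizontally.
- infuser: Stainless tea infuser, about 0.09 kg, always the middle tool. Origin: centre of its round hanging hole (15 mm across); z up, y across, x through the hole, away from the robot. Flat handle 6 mm thick, 28 mm wide from 14 mm above the hole centre (rounded end) to 64 mm below, then a 12 mm wide shank. It ends in a closed perforated cylinder with a domed foot, 30 mm across, 95 to 153 mm below the hole.
- infuser_basket (a point): Centre of the underside of the infuser's cylindrical basket, 153 mm below the hole.
- skimmer: Stainless skimmer, about 0.09 kg, the front or the rearmost tool. Handle, hole, origin and axes as the infuser's (28 mm wide strip to 64 mm below the hole); ends in a flat perforated disc 64 mm across, 4 mm thick, centre 132 mm below the hole.
- spatula: Stainless slotted spatula, about 0.09 kg, the rearmost or the front tool (the skimmer is the other). Handle, hole, origin and axes as the infuser's; ends in a flat rectangular blade 50 mm wide, 4 mm thick, 96 to 164 mm below the hole.
- mug: White stoneware mug, upright on the worktop, 105 mm high, 84 mm across the rim, about 56 mm at the foot, floor 7 mm thick, 0.31 kg. Origin on its underside, 14.5 mm from the cup's axis towards the handle, which points along its -y.
- mug_mouth (a point): Centre of the mug's mouth, level with the rim, 105 mm above the worktop.
- glass_mug: Clear glass mug, 90 mm high, 72 mm across, a bystander: leave it alone.
- tea_box: Small cardboard tea box 50x72x45 mm, a bystander: leave it alone.
- rail: Fixed counter-top utensil rail: a steel bar 12 mm thick, 330 mm long along y, its axis 250 mm up, on two posts over a base plate 100x370x12 mm. Origin on the worktop under the bar's middle. One hook on either half, either way round.
Not all that is in view belongs to the job. Leave any blue or red look-alike of the skimmer alone.

How it is judged:
On the way, in this order (a step that is already met when the one before it is completed fails the run):
1. the tool from the front of the crowded hook hangs released on the level part of the empty hook; the rearmost tool still hangs in its place (((x of skimmer in the frame of spare_hook between -0.1 and -0.022 m and y of skimmer in the frame of spare_hook between -0.035 and 0.035 m and z of skimmer in the frame of spare_hook between -0.012 and 0.003 m and contact force between skimmer and spare_hook above 0.2 N and angle between each of skimmer, spatula's own z axis and vertical below 0.35 rad and contact force between each of skimmer, spatula and the fingers below 0.05 N and distance of spatula from where it was at the start of the episode below 0.03 m and x of spatula in the frame of full_hook between -0.1 and -0.022 m and y of spatula in the frame of full_hook between -0.035 and 0.035 m and z of spatula in the frame of full_hook between -0.012 and 0.003 m and contact force between spatula and full_hook above 0.2 N) or (x of spatula in the frame of spare_hook between -0.1 and -0.022 m and y of spatula in the frame of spare_hook between -0.035 and 0.035 m and z of spatula in the frame of spare_hook between -0.012 and 0.003 m and contact force between spatula and spare_hook above 0.2 N and angle between each of spatula, skimmer's own z axis and vertical below 0.35 rad and contact force between each of spatula, skimmer and the fingers below 0.05 N and distance of skimmer from where it was at the start of the episode below 0.03 m and x of skimmer in the frame of full_hook between -0.1 and -0.022 m and y of skimmer in the frame of full_hook between -0.035 and 0.035 m and z of skimmer in the frame of full_hook between -0.012 and 0.003 m and contact force between skimmer and full_hook above 0.2 N))), for 0.2 s.
2. the infuser is off its hook and its basket is inside the mug (horizontal distance between infuser_basket and mug_mouth below 0.035 m and z of infuser_basket in the frame of mug below 0.045 m), for 0.2 s.
At the end, for the whole second after the job is handed in: The front tool hangs at rest on the level part of the formerly empty hook, the rearmost within 30 mm of its place on the crowded hook; the infuser rests released in the upright mug, underside of its basket within 35 mm of the mug axis and under 45 mm above the mug underside (all of step 2 and ((x of skimmer in the frame of spare_hook between -0.1 and -0.022 m and y of skimmer in the frame of spare_hook between -0.035 and 0.035 m and z of skimmer in the frame of spare_hook between -0.012 and 0.003 m and contact force between skimmer and spare_hook above 0.2 N and angle between each of skimmer, spatula's own z axis and vertical below 0.35 rad and contact force between each of skimmer, spatula and the fingers below 0.05 N and distance of spatula from where it was at the start of the episode below 0.03 m and x of spatula in the frame of full_hook between -0.1 and -0.022 m and y of spatula in the frame of full_hook between -0.035 and 0.035 m and z of spatula in the frame of full_hook between -0.012 and 0.003 m and contact force between spatula and full_hook above 0.2 N) or (x of spatula in the frame of spare_hook between -0.1 and -0.022 m and y of spatula in the frame of spare_hook between -0.035 and 0.035 m and z of spatula in the frame of spare_hook between -0.012 and 0.003 m and contact force between spatula and spare_hook above 0.2 N and angle between each of spatula, skimmer's own z axis and vertical below 0.35 rad and contact force between each of spatula, skimmer and the fingers below 0.05 N and distance of skimmer from where it was at the start of the episode below 0.03 m and x of skimmer in the frame of full_hook between -0.1 and -0.022 m and y of skimmer in the frame of full_hook between -0.035 and 0.035 m and z of skimmer in the frame of full_hook between -0.012 and 0.003 m and contact force between skimmer and full_hook above 0.2 N)) and angle between mug's own z axis and vertical below 0.1 rad and linear speed of infuser below 0.03 m/s and contact force between infuser and the fingers below 0.05 N and linear speed of each of skimmer, spatula below 0.1 m/s); the robot touches nothing.
It fails at once if more than 20 N on one of the hooks (contact force between any of spare_hook, full_hook and anything else above 20 N).
It fails at once if the mug tipped or pushed more than 4 cm (angle between mug's own z axis and vertical above 0.35 rad or distance of mug from where it was at the start of the episode above 0.04 m).
It fails at once if the infuser dropped or thrust hard into the mug (over 0.6 m/s inside the mug, or over 30 N on it) (contact force between infuser and mug above 30 N or (linear speed of infuser above 0.6 m/s and horizontal distance between infuser_basket and mug_mouth below 0.04 m and z of infuser_basket in the frame of mug below 0.105 m)).
It fails at once if the glass mug or the tea box moved more than 3 cm (distance of any of glass_mug, tea_box from where it was at the start of the episode above 0.03 m).
It fails at once if a tool fell to the worktop (height (world z) of any of skimmer, spatula, infuser below 0.12 m).
It also fails if it takes over 69 s, if anything falls off the work surface, if the arm or the gripper's body presses on something with over 40 N, if the wrist force passes 120 N, or if a joint passes its speed limit or range.

## Working session

There is one attempt and no reset: what is moved stays moved. The work goes in short steps, Python scripts to look and compute and a tool call to move; the robot and the scene stay as the last step left them, time stands still between calls to the robot, and variables do not carry over. Pictures are saved under pics/ and viewed, at most 13 in all, crops included, and the job is handed in when it is done.

Besides the shell and the picture viewer there is one more tool, called after "Call:" as name(argument=value, ...), one argument or row to a line, values as JSON. carry_out: Moves the arm, as the interface text tells. Its arguments: {"type":"object","properties":{"rows":{"type":"array","items":{"type":"array","items":{"type":"number"}}}},"required":["rows"]}

```bash
ls; mkdir -p pics; cat > h.py <<'E'
import numpy as np, cv2
from scipy.spatial.transform import Rotation as Ro
from station import manip
def T():
    s=manip.read_state(); M=np.eye(4); M[:3,:3]=Ro.from_euler('xyz',s['eef_rot']).as_matrix(); M[:3,3]=s['eef_pos']; return M
def snap(n):
    M=T(); p=manip.camera(n)
    if n=='wrist': p['W']=M@np.array(p['hand_eye'])
    else:
        W=np.eye(4); W[:3,:3]=np.array(p['R']).T; W[:3,3]=-W[:3,:3]@np.array(p['t']); p['W']=W
    return p
def w(p,x): return p['W'][:3,:3]@np.array(x)+p['W'][:3,3]
def px(p,X):
    c=p['W'][:3,:3].T@(np.array(X)-p['W'][:3,3]); u=np.array(p['intrinsics'])@c; return u[:2]/u[2]
def save(p,f,crop=None,k=1):
    im=p['image'][...,::-1]
    if crop: a,b,c,d=crop; im=im[b:d,a:c]
    if k!=1: im=cv2.resize(im,None,fx=k,fy=k,interpolation=cv2.INTER_CUBIC)
    cv2.imwrite('pics/'+f,im)
E
python3 - <<'E'
from h import *
print(manip.hold_point_z, manip.read_state())
for n in ['scene','side']:
    p=snap(n); save(p,n+'0.png'); print(n,p['W'][:3,3].round(3),p['W'][:3,2].round(3),p['intrinsics'][0][0])
    for t in ['rail','full_hook','full_ball','spare_hook','spare_swivel','infuser','infuser_basket','skimmer','spatula','mug','mug_mouth','glass_mug','tea_box']:
        for r in manip.place_of(p,t)[:3]: x=w(p,r['xyz']); print(t,round(r['conf'],2),x.round(3),px(p,x).round())
E
```

```text
pics
0.0187 {'time': 0.0, 'joints': array([-1.30561809,  0.43520021,  0.02498094,  1.5740939 , -0.01161978,
        1.13398859, -0.07509279]), 'dq': array([-1.10235047e-03,  6.24470993e-04,  8.18382537e-04, -1.60404250e-03,
       -2.20291991e-03,  2.29676461e-05, -4.47405855e-04]), 'joint_efforts': array([-3.07499313e-04, -6.70466852e+01,  1.02445319e+00, -3.16211128e+01,
        1.54121651e-02,  1.20964344e-02, -1.93336103e-05]), 'eef_pos': array([0.22458557, 0.5827194 , 0.23054143]), 'eef_rot': array([-3.14005297e+00,  1.25610649e-04,  2.77373634e+00]), 'contact_force': array([-0.3438369 ,  0.38401818,  0.19683474]), 'torque': array([0.00800594, 0.0101639 , 0.00968746]), 'grasp_force': 0.0, 'opening': 0.9994038086873874}
scene [-0.167 -0.904  0.725] [ 0.591  0.654 -0.472] 451.3268011680263
rail 0.87 [0.587 0.093 0.002] [284. 253.]
full_hook 0.6 [ 0.585 -0.013  0.249] [304. 191.]
full_hook 0.34 [ 0.459 -0.278  0.105] [338. 292.]
full_hook 0.18 [ 0.471 -0.287 -0.005] [343. 328.]
full_ball 0.67 [ 0.459 -0.005  0.259] [265. 199.]
spare_hook 0.71 [0.589 0.188 0.246] [263. 173.]
spare_s
[... 676 characters left out ...]
354.]
glass_mug 0.5 [ 0.472 -0.284 -0.003] [342. 327.]
tea_box 0.82 [ 0.334 -0.432 -0.   ] [345. 388.]
side [0.144 1.103 0.879] [ 0.249 -0.837 -0.488] 557.0579393112599
rail 0.63 [0.586 0.092 0.   ] [271. 335.]
full_hook 0.72 [ 0.584 -0.011  0.25 ] [281. 227.]
full_ball 0.78 [ 0.461 -0.006  0.262] [330. 230.]
spare_hook 0.53 [0.59  0.184 0.251] [247. 268.]
spare_swivel 0.93 [0.575 0.189 0.247] [253. 272.]
infuser 0.56 [ 0.526 -0.01   0.248] [304. 231.]
infuser_basket 0.79 [ 0.522 -0.009  0.093] [307. 286.]
skimmer 0.82 [0.713 0.084 0.165] [219. 270.]
skimmer 0.78 [ 0.714 -0.025  0.167] [237. 248.]
skimmer 0.62 [ 0.549 -0.009  0.249] [295. 230.]
spatula 0.65 [ 0.494 -0.01   0.246] [317. 233.]
```

```bash
python3 - <<'E'
from h import *
p=snap('scene'); save(p,'s1.png',(200,120,460,315),3)
p=snap('side'); save(p,'s2.png',(180,180,400,340),3.5)
E
```

```text
(no output)
```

View pics/scene0.png

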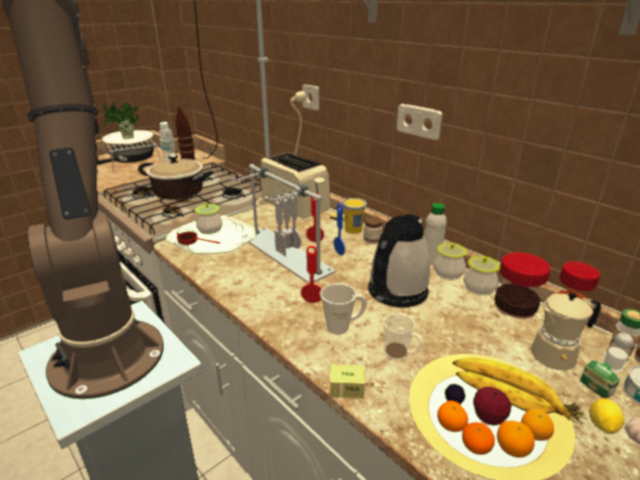

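View pics/s1.png

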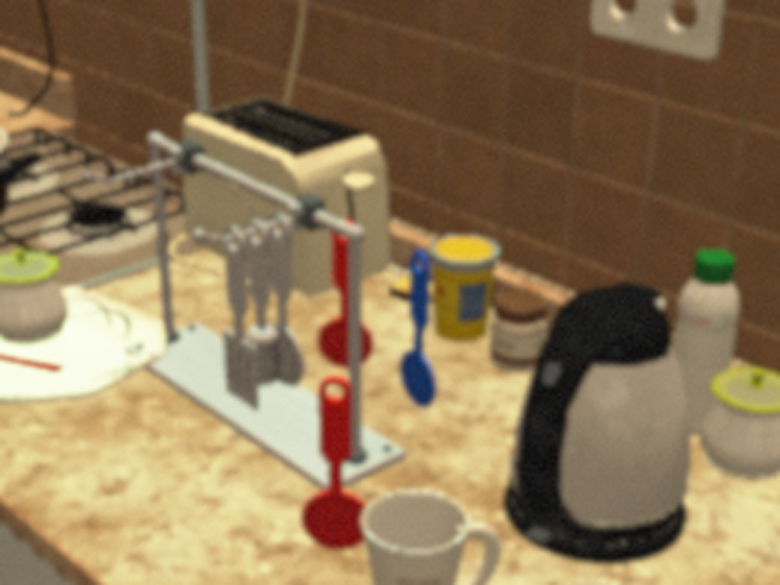

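View pics/s2.png

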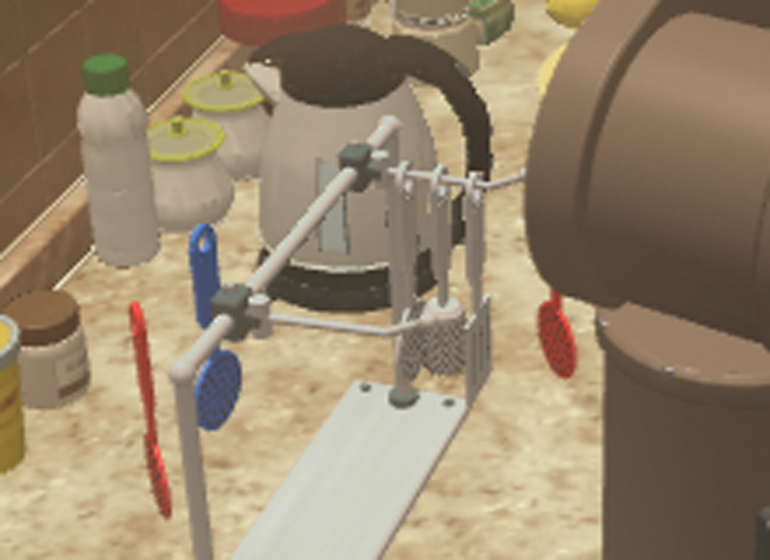

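The scene shows three tools on the crowded hook: spatula in front (s1 crop 243,330), infuser in the middle (265,340), skimmer at the back (287,340). The plain red skimmers (335,460 and 345,290) and the blue one (420,330) are look-alikes. The spare peg's ball looks to be at about s1 (90,178) and s2 (440,312). Next I'll triangulate the spare ball and work out the first move.

```bash
cat >> h.py <<'E'
def go(pos,yaw=np.pi-0.025):
    M=T(); R=M[:3,:3]; d=R.T@(np.array(pos)-M[:3,3])/0.03
    Rt=Ro.from_euler('xyz',[np.pi,0,yaw]).as_matrix()
    r=np.degrees(Ro.from_matrix(R.T@Rt).as_rotvec())/8
    print('row',d.round(3),r.round(3))
def ray(p,u,z):
    c=np.linalg.inv(np.array(p['intrinsics']))@[u[0],u[1],1]; d=p['W'][:3,:3]@c; o=p['W'][:3,3]
    return (o+d*(z-o[2])/d[2]).round(4)
E
python3 - <<'E'
from h import *
p=snap('scene'); print(ray(p,(230,179.5),.262), ray(p,(227,178),.262))
p=snap('side'); print(ray(p,(305.7,269),.262),ray(p,(302,270),.262))
p=snap('wrist'); print(p['hand_eye'],p['intrinsics'][0][0])
go([0.50,0.19,0.42])
E
```

```text
[0.4634 0.1719 0.262 ] [0.4636 0.1882 0.262 ]
[0.4625 0.172  0.262 ] [0.4688 0.1777 0.262 ]
[[ 7.66859997e-04 -9.55811945e-01 -2.93977786e-01  7.53988699e-02]
 [ 9.99999666e-01  8.16501316e-04 -4.61326361e-05 -2.53925522e-04]
 [ 2.84127374e-04 -2.93977652e-01  9.55812251e-01 -1.42541941e-01]
 [ 0.00000000e+00  0.00000000e+00  0.00000000e+00  1.00000000e+00]] 367.8067558703128
row [-13.274  -8.929  -6.29 ] [ 0.     0.    -2.456]
```

Call:
carry_out(
  rows=[
    [0,0,-1.6,0,0,0,1],
    [-0.5,0,-3.2,0,0,0,1],
    [-13.3,-8.9,-6.3,0,0,-2.46,1],
    [-13.3,-8.9,-6.3,0,0,-2.46,1],
    [-13.3,-8.9,-6.3,0,0,-2.46,1],
    [-13.3,-8.9,-6.3,0,0,-2.46,1],
    [-13.3,-8.9,-6.3,0,0,-2.46,1],
    [-13.3,-8.9,-6.3,0,0,-2.46,1],
    [-13.3,-8.9,-6.3,0,0,-2.46,1],
    [-13.3,-8.9,-6.3,0,0,-2.46,1],
    [-13.3,-8.9,-6.3,0,0,-2.46,1],
    [-13.3,-8.9,-6.3,0,0,-2.46,1],
  ],
)

```text
time: 2.85
eef_pos: [0.5032, 0.186, 0.4215]
eef_rot: [-3.141, 0.002, 3.112]
contact_force: [-0.1, -0.2, -0.5]
opening: 0.999
grasp_force: 0.0
```

```bash
python3 - <<'E'
from h import *
s=manip.read_state(); print(s['time'],s['eef_pos'],s['eef_rot'])
p=snap('wrist'); save(p,'w1.png')
for t in ['spare_hook','spare_swivel','full_hook','full_ball','spatula','infuser','skimmer']:
    for r in manip.place_of(p,t)[:2]: x=w(p,r['xyz']); print(t,round(r['conf'],2),x.round(3),px(p,x).round())
np.savez('w1.npz',W=p['W'],intrinsics=p['intrinsics'],depth=p['depth'])
go([.46,-.01,.42])
E
```

```text
2.85 [0.50317634 0.18603218 0.42150623] [-3.14104362e+00  2.20472255e-03  3.11213058e+00]
spare_hook 0.66 [0.588 0.189 0.248] [331. 298.]
spare_swivel 0.73 [0.575 0.187 0.251] [330. 287.]
full_hook 0.74 [ 0.585 -0.012  0.247] [121. 300.]
full_hook 0.74 [ 0.459 -0.004  0.261] [ 92. 169.]
full_ball 0.82 [ 0.46  -0.001  0.261] [ 95. 170.]
spatula 0.61 [ 0.498 -0.007  0.245] [108. 210.]
infuser 0.58 [ 0.524 -0.01   0.242] [112. 237.]
skimmer 0.91 [ 0.545 -0.01   0.244] [117. 260.]
skimmer 0.61 [ 0.478 -0.163  0.169] [  1. 180.]
row [ 1.195e+00 -6.758e+00  2.000e-03] [ 0.001 -0.004  0.022]
```

View pics/w1.png

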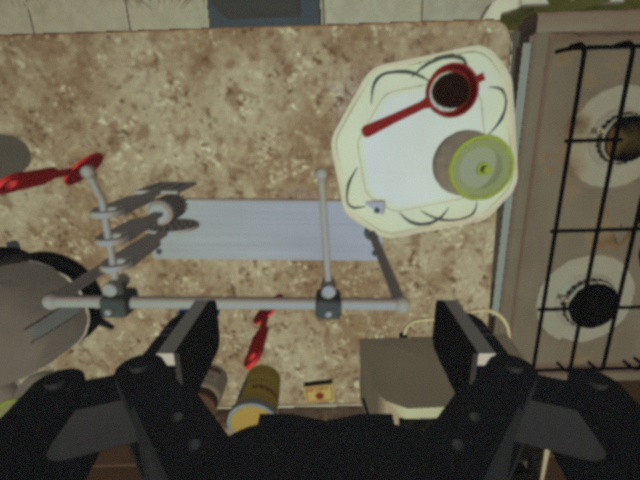

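Wrist view: full ball at (87,172), spare swivel at (329,292), spare ball at (321,173); the bar runs along row ~303.

```bash
python3 - <<'E'
from h import *
p=dict(np.load('w1.npz'))
for n,u,z in [('fball',(87,172),.262),('sball',(321,173),.262),('sswiv',(329,292),.255),('fclip',(114,291),.265),('sclip',(328.5,290),.265),('barL',(50,302),.25),('barR',(402,305),.25),('pegmid',(325.5,230),.25)]: print(n,ray(p,u,z),p['depth'][int(u[1]),int(u[0])])
print(ray(p,(333,302),.25))
E
```

```text
fball [ 0.4615 -0.0078  0.262 ] 0.294922
sball [0.4678 0.1831 0.262 ] 0.29517603
sswiv [0.5782 0.1868 0.255 ] 0.3323317
fclip [ 0.5669 -0.0051  0.265 ] 0.33152536
sclip [0.5713 0.1864 0.265 ] 0.3307621
barL [ 0.5835 -0.0777  0.25  ] 0.34011906
barR [0.5962 0.2557 0.25  ] 0.0
pegmid [0.5199 0.1852 0.25  ] 0.32330027
[0.5911 0.1903 0.25  ]
```

```bash
python3 - <<'E'
from h import *
go([.497,-.008,.36],np.pi-.033)
E
```

```text
row [-0.038 -6.665  2.001] [ 0.001 -0.004  0.08 ]
```

Call:
carry_out(
  rows=[
    [-0.04,-1.5,0.5,0,0,0.04,1],
    [-0.04,-3,1,0,0,0.08,1],
    [-0.04,-4.5,1.5,0,0,0.08,1],
    [-0.04,-5.8,2,0,0,0.08,1],
    [-0.04,-6.67,2,0,0,0.08,1],
    [-0.04,-6.67,2,0,0,0.08,1],
    [-0.04,-6.67,2,0,0,0.08,1],
  ],
)

```text
time: 3.95
eef_pos: [0.4973, -0.0087, 0.3604]
eef_rot: [3.141, 0.0, 3.106]
contact_force: [1.0, 0.0, -0.2]
opening: 1.002
grasp_force: 0.0
```

```bash
python3 - <<'E'
from h import *
p=snap('wrist'); save(p,'w2.png',(160,60,480,300),2.5)
for t in ['full_hook','full_ball','spatula','infuser','skimmer']:
    for r in manip.place_of(p,t)[:2]: x=w(p,r['xyz']); print(t,round(r['conf'],2),x.round(3),px(p,x).round())
np.savez('w2.npz',W=p['W'],intrinsics=p['intrinsics'],depth=p['depth'])
go([.497,-.008,.207],np.pi-.033)
E
```

```text
full_hook 0.81 [ 0.585 -0.011  0.25 ] [326. 339.]
full_ball 0.79 [ 0.458 -0.002  0.259] [333. 178.]
full_ball 0.3 [0.591 0.187 0.249] [577. 337.]
infuser 0.83 [ 0.527 -0.011  0.243] [325. 267.]
infuser 0.66 [ 0.548 -0.012  0.246] [324. 294.]
skimmer 0.96 [ 0.481 -0.161  0.166] [161. 194.]
skimmer 0.85 [ 0.714 -0.022  0.165] [320. 397.]
row [0.016 0.011 5.11 ] [ 0.001  0.    -0.004]
```

View pics/w2.png

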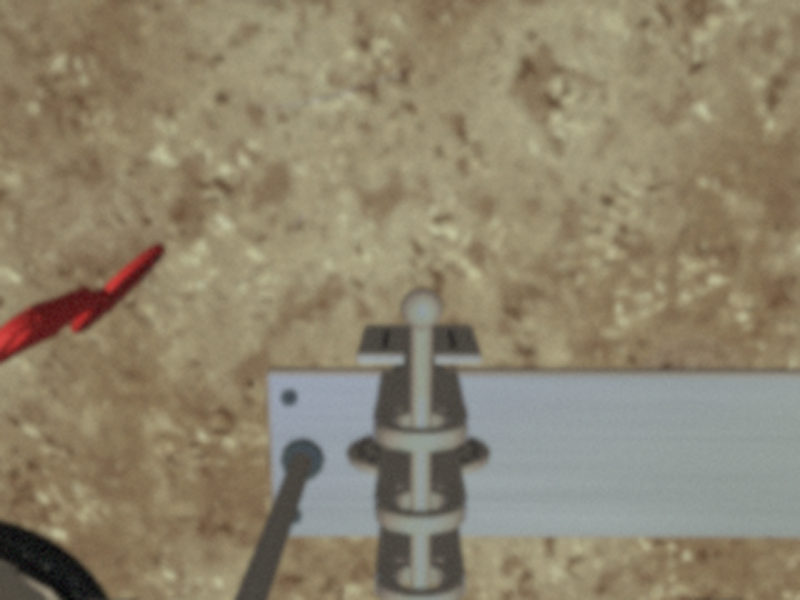

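The spatula's top edge is at crop (420,437), the infuser's at (420,521), and the ball at (421,307). The peg runs nearly straight down the image.

```bash
python3 - <<'E'
from h import *
p=dict(np.load('w2.npz'))
f=lambda u:(160+u[0]/2.5,60+u[1]/2.5)
for n,u,z in [('ball',(421,307),.262),('spat',(421.5,437),.2595),('inf',(421,521),.2595),('skim',(420,598),.2595),('peg',(420.5,475),.253)]: print(n,ray(p,f(u),z))
E
```

```text
ball [ 0.4601 -0.0057  0.262 ]
spat [ 0.4965 -0.0067  0.2595]
inf [ 0.5215 -0.0076  0.2595]
skim [ 0.5458 -0.0087  0.2595]
peg [ 0.51   -0.0074  0.253 ]
```

Call:
carry_out(
  rows=[
    [0.02,0.06,1,0,0,0,1],
    [0.02,0.06,2,0,0,0,1],
    [0.02,0.06,3,0,0,0,1],
    [0.02,0.06,3.7,0,0,0,1],
    [0.02,0.06,4.3,0,0,0,1],
    [0.02,0.06,4.8,0,0,0,1],
    [0.02,0.06,5.1,0,0,0,1],
    [0.02,0.06,5.1,0,0,0,1],
  ],
)

```text
time: 5.05
eef_pos: [0.4963, -0.0073, 0.2064]
eef_rot: [-3.141, -0.002, 3.107]
contact_force: [0.0, 0.1, 1.2]
opening: 1.008
grasp_force: 0.0
```

Call:
carry_out(
  rows=[
    [0,0,0,0,0,0,0.3],
    [0,0,0,0,0,0,-0.2],
    [0,0,0,0,0,0,-0.4],
    [0,0,0,0,0,0,-0.6],
    [0,0,0,0,0,0,-1],
    [0,0,0,0,0,0,-1],
    [0,0,0,0,0,0,-1],
    [0,0,0,0,0,0,-1],
  ],
)

```text
time: 5.85
eef_pos: [0.4972, -0.0078, 0.2078]
eef_rot: [3.141, 0.001, 3.106]
contact_force: [-0.6, -0.1, 5.8]
opening: 0.316
grasp_force: 58.7
```

Call:
carry_out(
  rows=[
    [0,0,-0.08,0,0,0,-1],
    [0,0,-0.15,0,0,0,-1],
    [0,0,-0.15,0,0,0,-1],
    [0,0,-0.15,0,0,0,-1],
  ],
)

```text
time: 6.25
eef_pos: [0.4967, -0.0076, 0.2117]
eef_rot: [3.142, -0.0, 3.106]
contact_force: [0.2, 0.0, -1.2]
opening: 0.317
grasp_force: 59.0
```

```bash
python3 - <<'E'
from h import *
s=manip.read_state(); print(s['contact_force'].round(2),s['torque'].round(3),s['eef_pos'].round(4))
E
```

```text
[ 0.15  0.01 -1.18] [ 0.007 -0.027  0.037] [ 0.4967 -0.0076  0.2117]
```

Call:
carry_out(
  rows=[
    [0.15,0.01,0,0,0,0,-1],
    [0.3,0.02,0,0,0,0,-1],
    [0.45,0.02,-0.07,0,0,0,-1],
    [0.6,0.03,-0.14,0,0,0,-1],
    [0.75,0.03,-0.22,0,0,0,-1],
    [0.75,0.03,-0.22,0,0,0,-1],
    [0.75,0.03,-0.22,0,0,0,-1],
  ],
)

```text
time: 6.95
eef_pos: [0.4745, -0.0059, 0.2186]
eef_rot: [3.141, 0.001, 3.106]
contact_force: [0.1, 0.1, -1.2]
opening: 0.319
grasp_force: 59.0
```

Call:
carry_out(
  rows=[
    [0.1,0,-0.05,0,0,0,-1],
    [0.2,0,-0.1,0,0,0,-1],
    [0.3,0,-0.15,0,0,0,-1],
    [0.4,0,-0.19,0,0,0,-1],
    [0.5,0,-0.2,0,0,0,-1],
    [0.6,0,-0.2,0,0,0,-1],
    [0.7,0,-0.2,0,0,0,-1],
    [0.85,0,-0.2,0,0,0,-1],
    [1.0,0,-0.2,0,0,0,-1],
    [1.0,0,-0.2,0,0,0,-1],
  ],
)

```text
time: 7.95
eef_pos: [0.4437, -0.0049, 0.2244]
eef_rot: [3.141, -0.0, 3.106]
contact_force: [-0.8, -0.1, -1.2]
opening: 0.314
grasp_force: 59.0
```

```bash
python3 - <<'E'
from h import *
go([.42,-.005,.40],np.pi-.035);go([.50,.125,.42],np.pi-.035)
E
```

```text
row [ 0.79  -0.031 -5.855] [ 0.001 -0.003 -0.003]
row [-1.721  4.395 -6.522] [ 0.001 -0.003 -0.003]
```

Call:
carry_out(
  rows=[
    [0.8,0,-0.5,0,0,0,-1],
    [0.8,0,-1.7,0,0,0,-1],
    [0.8,0,-3.2,0,0,0,-1],
    [0.8,0,-4.7,0,0,0,-1],
    [0.8,0.5,-6.0,0,0,0,-1],
    [0.2,1.8,-6.5,0,0,0,-1],
    [-0.6,3.1,-6.5,0,0,0,-1],
    [-1.4,4.0,-6.5,0,0,0,-1],
    [-1.7,4.4,-6.5,0,0,0,-1],
    [-1.7,4.4,-6.5,0,0,0,-1],
    [-1.7,4.4,-6.5,0,0,0,-1],
  ],
)

```text
time: 9.05
eef_pos: [0.4998, 0.1242, 0.4192]
eef_rot: [-3.141, -0.001, 3.105]
contact_force: [-0.2, -0.5, -1.1]
opening: 0.318
grasp_force: 59.2
```

```bash
python3 - <<'E'
from h import *
p=snap('wrist'); save(p,'w3.png',(280,100,540,340),2.5)
np.savez('w3.npz',W=p['W'],intrinsics=p['intrinsics'],depth=p['depth'])
for t in ['spatula','spare_swivel','spare_hook']:
    for r in manip.place_of(p,t)[:2]: x=w(p,r['xyz']); print(t,round(r['conf'],2),x.round(3),px(p,x).round())
print(px(p,(.4678,.1831,.262)),manip.read_state()['eef_pos'])
E
```

```text
spatula 0.88 [0.501 0.125 0.456] [327. 362.]
spare_swivel 0.8 [0.575 0.184 0.254] [394. 291.]
spare_hook 0.63 [0.591 0.185 0.251] [394. 306.]
[397.04378683 175.52963014] [0.49961369 0.12396293 0.41989972]
```

View pics/w3.png

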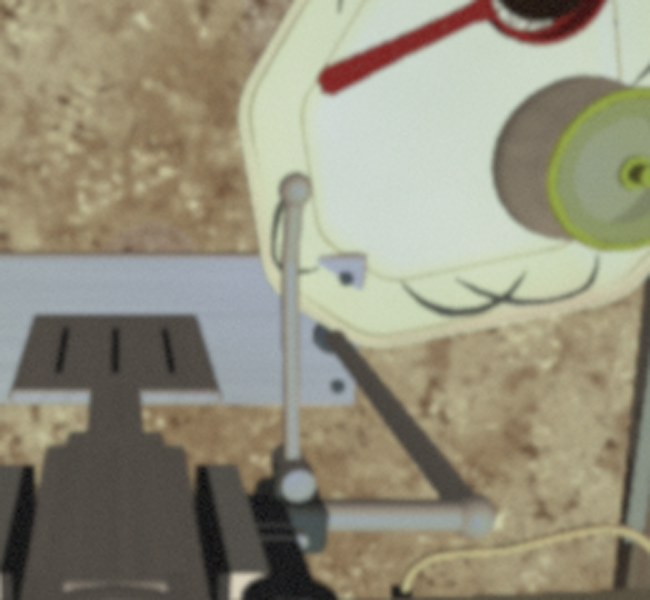

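Ball at crop (294,189), bend ≈(290,300), peg by the barrel ≈(292,455), barrel top (297,487). This matches the earlier ball estimate within 1 mm.

```bash
python3 - <<'E'
from h import *
p=dict(np.load('w3.npz'))
f=lambda u:(280+u[0]/2.5,100+u[1]/2.5)
for n,u,z in [('ball',(294.5,189),.262),('bend',(290,300),.253),('mid',(291,380),.253),('rear',(292.5,455),.253),('barrel',(297,484),.262)]: print(n,ray(p,f(u),z),p['depth'][int(f(u)[1]),int(f(u)[0])])
go([.44,.183,.2255],np.pi-.035)
E
```

```text
ball [0.4679 0.1837 0.262 ] 0.29362136
bend [0.5075 0.1847 0.253 ] 0.31856275
mid [0.537  0.1857 0.253 ] 0.32806322
rear [0.5662 0.1868 0.253 ] 0.33580908
barrel [0.5734 0.1869 0.262 ] 0.32724556
row [2.063 1.891 6.479] [ 0.002  0.004 -0.015]
```

Call:
carry_out(
  rows=[
    [1.0,0.5,0,0,0,0,-1],
    [2.1,1.4,0.6,0,0,0,-1],
    [2.3,1.9,2.0,0,0,0,-1],
    [2.3,1.9,3.5,0,0,0,-1],
    [2.3,1.9,5.0,0,0,0,-1],
    [2.3,1.9,6.2,0,0,0,-1],
    [2.3,1.9,6.5,0,0,0,-1],
    [2.3,1.9,6.5,0,0,0,-1],
    [2.3,1.9,6.5,0,0,0,-1],
  ],
)

```text
time: 10.15
eef_pos: [0.4342, 0.1849, 0.2263]
eef_rot: [3.14, 0.002, 3.106]
contact_force: [0.8, 0.5, -0.6]
opening: 0.315
grasp_force: 59.3
```

```bash
python3 - <<'E'
from h import *
s=manip.read_state(); print(s['eef_pos'].round(4),s['contact_force'].round(2))
p=snap('scene'); save(p,'s4.png',(190,130,320,260),4.5)
print(px(p,(.4679,.1837,.262)),px(p,s['eef_pos']+[0,0,.0377]))
for x,y,z in [(.468,.1842,.2245),(.494,.185,.2127),(.53,.1862,.2127)]: go([x,y,z],np.pi-.035)
E
```

```text
[0.4342 0.1849 0.2263] [ 0.81  0.53 -0.59]
[229.11661078 178.04711981] [218.66460419 180.12928444]
row [-1.12   0.011  0.07 ] [ 0.014  0.021 -0.007]
row [-1.984  0.068  0.466] [ 0.014  0.021 -0.007]
row [-3.182  0.151  0.47 ] [ 0.014  0.021 -0.007]
```

View pics/s4.png

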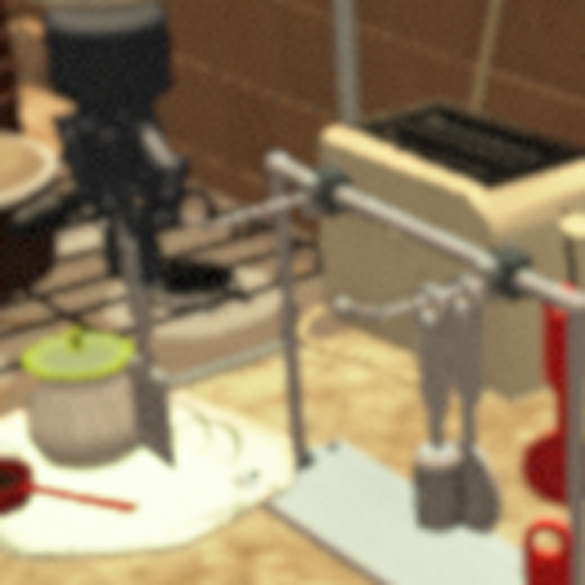

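The spatula is held vertical, with the spare ball just ahead of it at crop ≈(175,215). The infuser and skimmer are still hanging.

Call:
carry_out(
  rows=[
    [-0.2,0,0.03,0,0,0,-1],
    [-0.4,0,0.03,0,0,0,-1],
    [-0.4,0,0.03,0,0,0,-1],
    [-0.4,0,0.03,0,0,0,-1],
    [-0.4,0,0.03,0,0,0,-1],
  ],
)

```text
time: 10.7
eef_pos: [0.445, 0.1842, 0.2235]
eef_rot: [-3.142, -0.0, 3.106]
contact_force: [0.1, -0.4, -0.8]
opening: 0.313
grasp_force: 59.3
```

```bash
python3 - <<'E'
from h import *
for i in range(3):
    s=manip.read_state(); print(s['eef_pos'].round(4),s['contact_force'].round(2)); manip.camera('wrist')
go([.468,.1842,.2245],np.pi-.035)
E
```

```text
[0.445  0.1842 0.2235] [ 0.1  -0.42 -0.79]
[0.4449 0.1842 0.2235] [ 0.59  0.14 -0.5 ]
[0.4449 0.1842 0.2235] [ 0.16  1.23 -1.06]
row [-0.768  0.027 -0.034] [-0.    -0.001 -0.003]
```

Call:
carry_out(
  rows=[
    [-0.15,0.01,-0.03,0,0,0,-1],
    [-0.3,0.02,-0.03,0,0,0,-1],
    [-0.45,0.02,-0.03,0,0,0,-1],
    [-0.55,0.02,-0.03,0,0,0,-1],
    [-0.65,0.02,-0.03,0,0,0,-1],
    [-0.65,0.02,-0.03,0,0,0,-1],
  ],
)

```text
time: 11.45
eef_pos: [0.465, 0.184, 0.2243]
eef_rot: [-3.141, 0.0, 3.106]
contact_force: [-0.1, -0.0, -1.3]
opening: 0.316
grasp_force: 59.3
```

Call:
carry_out(
  rows=[
    [-0.1,0.01,0,0,0,0,-1],
    [-0.2,0.015,0.03,0,0,0,-1],
    [-0.35,0.025,0.09,0,0,0,-1],
    [-0.5,0.035,0.16,0,0,0,-1],
    [-0.6,0.04,0.2,0,0,0,-1],
    [-0.6,0.04,0.2,0,0,0,-1],
  ],
)

```text
time: 12.05
eef_pos: [0.483, 0.1845, 0.2181]
eef_rot: [-3.141, -0.0, 3.106]
contact_force: [0.5, 0.1, -1.3]
opening: 0.321
grasp_force: 59.3
```

Call:
carry_out(
  rows=[
    [-0.2,0.015,0.1,0,0,0,-1],
    [-0.4,0.03,0.18,0,0,0,-1],
    [-0.6,0.04,0.18,0,0,0,-1],
    [-0.8,0.055,0.18,0,0,0,-1],
    [-1.0,0.07,0.18,0,0,0,-1],
    [-1.2,0.08,0.18,0,0,0,-1],
    [-1.4,0.095,0.18,0,0,0,-1],
    [-1.55,0.105,0.18,0,0,0,-1],
    [-1.55,0.105,0.18,0,0,0,-1],
  ],
)

```text
time: 12.95
eef_pos: [0.5299, 0.1861, 0.213]
eef_rot: [-3.142, 0.0, 3.106]
contact_force: [-0.8, -0.3, -0.9]
opening: 0.313
grasp_force: 59.3
```

Call:
carry_out(
  rows=[
    [0,0,0.05,0,0,0,-1],
    [0,0,0.1,0,0,0,-1],
    [0,0,0.13,0,0,0,-1],
    [0,0,0.13,0,0,0,-1],
    [0,0,0.13,0,0,0,-1],
  ],
)

```text
time: 13.45
eef_pos: [0.5291, 0.1862, 0.2092]
eef_rot: [3.142, 0.0, 3.106]
contact_force: [0.0, -0.4, -1.5]
opening: 0.312
grasp_force: 59.3
```

Call:
carry_out(
  rows=[
    [0,0,0.02,0,0,0,-1],
    [0,0,0.04,0,0,0,-1],
    [0,0,0.04,0,0,0,-1],
  ],
)

```text
time: 13.75
eef_pos: [0.5293, 0.1862, 0.2081]
eef_rot: [3.141, 0.0, 3.106]
contact_force: [-0.8, -0.4, 0.1]
opening: 0.312
grasp_force: 59.4
```

Contact is just starting (Fz rose by about 1.3 N). Releasing slowly.

Call:
carry_out(
  rows=[
    [0,0,0,0,0,0,-0.3],
    [0,0,0,0,0,0,-0.25],
    [0,0,0,0,0,0,-0.1],
    [0,0,0,0,0,0,0.1],
    [0,0,0,0,0,0,0.4],
    [0,0,0,0,0,0,0.7],
    [0,0,0,0,0,0,1],
    [0,0,0,0,0,0,1],
    [0,0,0,0,0,0,1],
    [0,0,0,0,0,0,1],
  ],
)

```text
time: 14.75
eef_pos: [0.5292, 0.1862, 0.2079]
eef_rot: [3.142, 0.0, 3.106]
contact_force: [0.6, 0.5, -0.3]
opening: 1.001
grasp_force: 0.0
```

Call:
carry_out(
  rows=[
    [0,0,-0.4,0,0,0,1],
    [0,0,-0.9,0,0,0,1],
    [0,0,-1.6,0,0,0,1],
    [0,0,-2.5,0,0,0,1],
    [0,0,-3.6,0,0,0,1],
    [0,0,-4.8,0,0,0,1],
    [0,0,-5.5,0,0,0,1],
    [0,0,-5.5,0,0,0,1],
  ],
)

```text
time: 15.55
eef_pos: [0.5305, 0.1864, 0.3773]
eef_rot: [3.139, 0.006, 3.106]
contact_force: [-0.0, 0.1, -0.2]
opening: 1.002
grasp_force: 0.0
```

```bash
python3 - <<'E'
from h import *
s=manip.read_state(); print(s['time'],s['eef_pos'].round(4))
p=snap('wrist'); save(p,'w5.png',(60,60,480,340),1.8)
np.savez('w5.npz',W=p['W'],intrinsics=p['intrinsics'],depth=p['depth'])
for t in ['spatula','infuser','skimmer']:
    for r in manip.place_of(p,t)[:3]: x=w(p,r['xyz']); print(t,round(r['conf'],2),x.round(3),px(p,x).round())
E
```

```text
15.55 [0.5305 0.1864 0.3773]
spatula 0.73 [0.53  0.186 0.244] [325. 221.]
infuser 0.64 [ 0.525 -0.01   0.244] [ 72. 224.]
skimmer 0.71 [ 0.543 -0.011  0.243] [ 77. 246.]
```

View pics/w5.png

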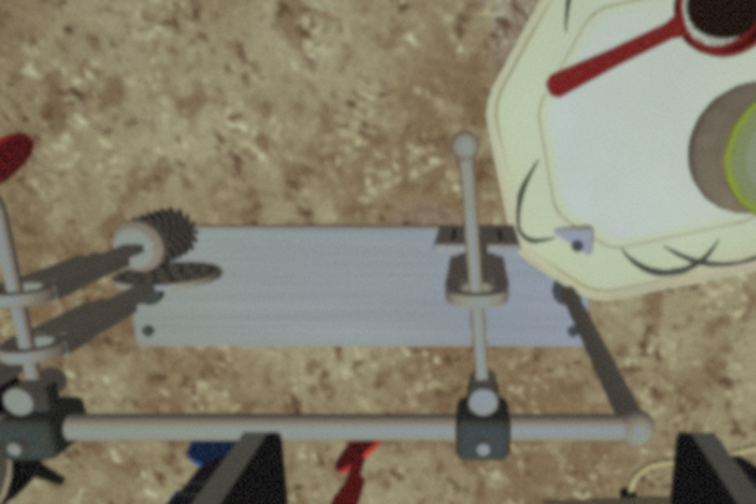

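The spatula hangs released at crop (477,290), mid-level on the spare peg. Now for the infuser.

```bash
python3 - <<'E'
from h import *
go([.5215,-.007,.36],np.pi-.035)
E
```

```text
row [ 0.012 -6.437  0.409] [-0.005 -0.009 -0.003]
```

Call:
carry_out(
  rows=[
    [0,-1.4,0,0,0,0,1],
    [0,-2.9,0,0,0,0,1],
    [0,-4.4,0.3,0,0,0,1],
    [0,-5.7,0.4,0,0,0,1],
    [0,-6.4,0.4,0,0,0,1],
    [0,-6.43,0.4,0,0,0,1],
    [0,-6.43,0.4,0,0,0,1],
    [0,-6.43,0.4,0,0,0,1],
  ],
)

```text
time: 16.55
eef_pos: [0.5222, -0.0052, 0.3604]
eef_rot: [3.141, -0.001, 3.108]
contact_force: [-0.6, 0.0, 0.5]
opening: 1.002
grasp_force: 0.0
```

```bash
python3 - <<'E'
from h import *
s=manip.read_state(); print(s['time'],s['eef_pos'].round(4))
p=snap('wrist'); save(p,'w6.png',(220,100,420,300),3)
np.savez('w6.npz',W=p['W'],intrinsics=p['intrinsics'],depth=p['depth'])
for t in ['infuser','skimmer','full_ball']:
    for r in manip.place_of(p,t)[:3]: x=w(p,r['xyz']); print(t,round(r['conf'],2),x.round(3),px(p,x).round())
print(px(p,(.5215,-.0076,.2595)))
go([.5215,-.007,.2075],np.pi-.035)
E
```

```text
16.55 [ 0.5222 -0.0052  0.3604]
infuser 0.59 [ 0.527 -0.009  0.241] [321. 235.]
skimmer 0.81 [0.713 0.093 0.162] [421. 373.]
skimmer 0.79 [ 0.482 -0.161  0.165] [153. 169.]
skimmer 0.72 [ 0.526 -0.008  0.242] [323. 234.]
full_ball 0.56 [ 0.455 -0.003  0.259] [325. 136.]
[322.26450336 235.18489788]
row [ 0.027 -0.047  5.108] [ 0.001 -0.002  0.008]
```

View pics/w6.png

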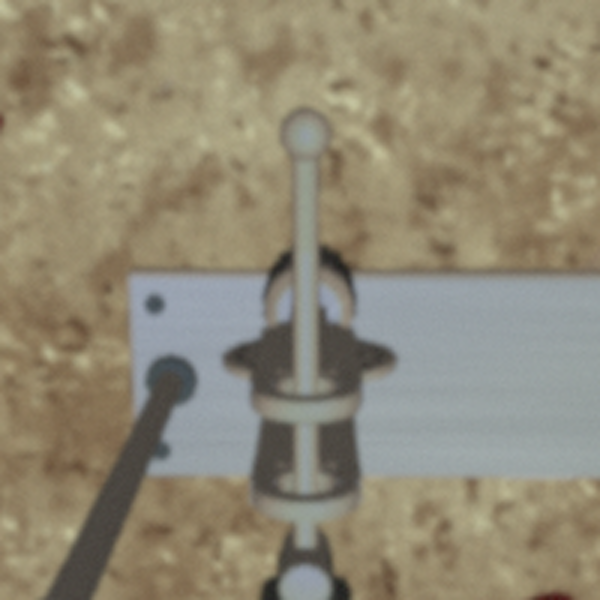

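The infuser's top edge is at crop (306,407) with its basket below at (310,300), and the skimmer is behind at (305,505). This agrees with the estimate, so I'm descending.

Call:
carry_out(
  rows=[
    [0.02,-0.06,1,0,0,0,1],
    [0.02,-0.06,2,0,0,0,1],
    [0.02,-0.06,3,0,0,0,1],
    [0.02,-0.06,3.7,0,0,0,1],
    [0.02,-0.06,4.3,0,0,0,1],
    [0.02,-0.06,4.8,0,0,0,1],
    [0.02,-0.06,5.08,0,0,0,1],
    [0.02,-0.06,5.08,0,0,0,1],
  ],
)

```text
time: 17.55
eef_pos: [0.5211, -0.0081, 0.2076]
eef_rot: [-3.141, -0.002, 3.107]
contact_force: [-0.0, 0.1, -0.4]
opening: 1.003
grasp_force: 0.0
```

Call:
carry_out(
  rows=[
    [0,0,0,0,0,0,0.3],
    [0,0,0,0,0,0,-0.2],
    [0,0,0,0,0,0,-0.4],
    [0,0,0,0,0,0,-0.6],
    [0,0,0,0,0,0,-1],
    [0,0,0,0,0,0,-1],
    [0,0,0,0,0,0,-1],
    [0,0,0,0,0,0,-1],
  ],
)

```text
time: 18.35
eef_pos: [0.522, -0.0085, 0.2089]
eef_rot: [3.141, 0.001, 3.106]
contact_force: [-1.6, -0.3, 5.4]
opening: 0.317
grasp_force: 58.7
```

Call:
carry_out(
  rows=[
    [0,0,-0.08,0,0,0,-1],
    [0,0,-0.15,0,0,0,-1],
    [0,0,-0.15,0,0,0,-1],
    [0,0,-0.15,0,0,0,-1],
  ],
)

```text
time: 18.75
eef_pos: [0.5216, -0.0084, 0.2129]
eef_rot: [3.142, -0.0, 3.106]
contact_force: [0.5, 0.1, -0.8]
opening: 0.314
grasp_force: 59.0
```

Call:
carry_out(
  rows=[
    [0.15,0.0,0,0,0,0,-1],
    [0.35,0.01,0,0,0,0,-1],
    [0.6,0.01,0,0,0,0,-1],
    [0.85,0.02,0,0,0,0,-1],
    [1.1,0.02,0,0,0,0,-1],
    [1.3,0.02,-0.08,0,0,0,-1],
    [1.45,0.02,-0.15,0,0,0,-1],
    [1.58,0.02,-0.22,0,0,0,-1],
    [1.58,0.02,-0.22,0,0,0,-1],
    [1.58,0.02,-0.22,0,0,0,-1],
  ],
)

```text
time: 19.75
eef_pos: [0.4746, -0.0061, 0.2198]
eef_rot: [3.141, 0.001, 3.106]
contact_force: [0.1, -0.1, -1.2]
opening: 0.312
grasp_force: 59.0
```

Call:
carry_out(
  rows=[
    [0.1,0,-0.05,0,0,0,-1],
    [0.2,0,-0.1,0,0,0,-1],
    [0.3,0,-0.15,0,0,0,-1],
    [0.4,0,-0.19,0,0,0,-1],
    [0.5,0,-0.2,0,0,0,-1],
    [0.6,0,-0.2,0,0,0,-1],
    [0.7,0,-0.2,0,0,0,-1],
    [0.85,0,-0.2,0,0,0,-1],
    [1.0,0,-0.2,0,0,0,-1],
    [1.3,0,-0.2,0,0,0,-1],
    [1.6,0,-0.3,0,0,0,-1],
    [1.6,0,-0.3,0,0,0,-1],
  ],
)

```text
time: 20.95
eef_pos: [0.4251, -0.0044, 0.2289]
eef_rot: [3.141, -0.0, 3.106]
contact_force: [0.7, -0.4, -1.3]
opening: 0.31
grasp_force: 59.0
```

```bash
python3 - <<'E'
from h import *
go([.42,-.005,.36],np.pi-.035); go([.45,-.18,.38],np.pi-.035)
p=snap('scene')
for t in ['mug','mug_mouth','infuser_basket','skimmer']:
    for r in manip.place_of(p,t)[:2]: x=w(p,r['xyz']); print(t,round(r['conf'],2),x.round(3),px(p,x).round())
E
```

```text
row [ 0.17  -0.024 -4.369] [ 0.003 -0.002 -0.003]
row [-1.036 -5.818 -5.038] [ 0.003 -0.002 -0.003]
mug 0.66 [ 0.428 -0.006  0.268] [256. 199.]
mug 0.61 [ 0.47  -0.283 -0.005] [341. 328.]
mug_mouth 0.68 [ 0.458 -0.279  0.102] [338. 294.]
infuser_basket 0.61 [ 0.424 -0.005  0.113] [258. 252.]
infuser_basket 0.32 [ 0.459 -0.005  0.257] [266. 199.]
skimmer 0.88 [ 0.478 -0.156  0.163] [310. 249.]
skimmer 0.86 [ 0.715 -0.026  0.158] [340. 209.]
```

Call:
carry_out(
  rows=[
    [0.1,0,-1.2,0,0,0,-1],
    [0.1,0,-2.7,0,0,0,-1],
    [0.1,0,-4.2,0,0,0,-1],
    [0,-0.5,-5.0,0,0,0,-1],
    [-0.3,-2.0,-5.0,0,0,0,-1],
    [-0.6,-3.5,-5.0,0,0,0,-1],
    [-0.9,-4.8,-5.0,0,0,0,-1],
    [-1.0,-5.6,-5.0,0,0,0,-1],
    [-1.0,-5.8,-5.0,0,0,0,-1],
    [-1.0,-5.8,-5.0,0,0,0,-1],
    [-1.0,-5.8,-5.0,0,0,0,-1],
  ],
)

```text
time: 22.3
eef_pos: [0.4504, -0.1781, 0.3784]
eef_rot: [3.141, -0.0, 3.107]
contact_force: [-0.2, 0.4, -1.3]
opening: 0.316
grasp_force: 59.4
```

```bash
python3 - <<'E'
from h import *
s=manip.read_state(); print(s['time'],s['eef_pos'].round(4))
p=snap('wrist'); save(p,'w7.png')
np.savez('w7.npz',W=p['W'],intrinsics=p['intrinsics'],depth=p['depth'])
for t in ['mug','mug_mouth','infuser_basket','glass_mug']:
    for r in manip.place_of(p,t)[:2]: x=w(p,r['xyz']); print(t,round(r['conf'],2),x.round(3),px(p,x).round())
E
```

```text
22.3 [ 0.4504 -0.1781  0.3784]
mug 0.82 [ 0.469 -0.291  0.001] [247. 194.]
mug 0.66 [ 0.456 -0.004  0.257] [559. 227.]
infuser_basket 0.84 [ 0.451 -0.183  0.262] [319. 231.]
glass_mug 0.86 [ 0.497 -0.45   0.002] [140. 217.]
```

View pics/w7.png

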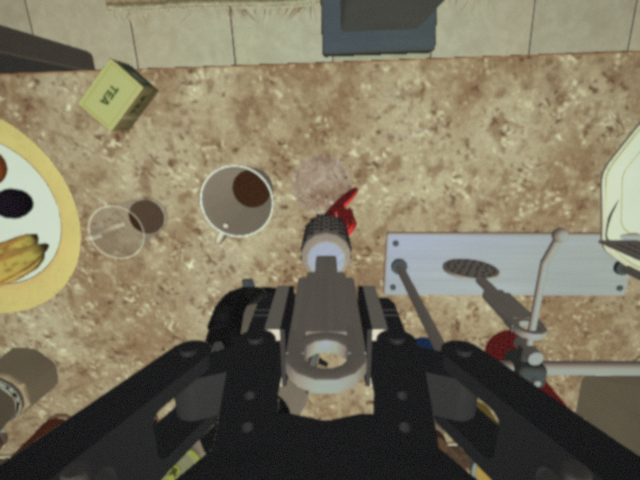

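Mug mouth ellipse centred at about (236.5,201), handle at (223,238); glass mug at (117,231), tea box at (118,95). The infuser hangs straight at (325,240).

```bash
python3 - <<'E'
from h import *
p=dict(np.load('w7.npz'))
print(ray(p,(236.5,201),.105),ray(p,(200.5,200),.105),ray(p,(273,202),.105),ray(p,(237,165),.105),ray(p,(236,237),.105))
im=cv2.imread('pics/w7.png',0)
d=p['depth'];K=p['intrinsics'];v,u=np.mgrid[150:250,180:295]
z=d[v,u];P=np.stack([(u-K[0,2])*z/K[0,0],(v-K[1,2])*z/K[1,1],z],-1)@p['W'][:3,:3].T+p['W'][:3,3]
m=(P[...,2]>.098)&(P[...,2]<.112)&(z>0)
Q=P[m]; print(m.sum(),Q.min(0),Q.max(0)); 
(c,r)=cv2.minEnclosingCircle(Q[:,:2].astype(np.float32)); print(c,r)
A=np.c_[2*Q[:,:2],np.ones(len(Q))]; s=np.linalg.lstsq(A,(Q[:,:2]**2).sum(1),rcond=None)[0]; print(s[:2],np.sqrt(s[2]+s[0]**2+s[1]**2))
E
```

```text
[ 0.4582 -0.2809  0.105 ] [ 0.4556 -0.3222  0.105 ] [ 0.4608 -0.2391  0.105 ] [ 0.4174 -0.2761  0.105 ] [ 0.5014 -0.2861  0.105 ]
811 [ 0.41713634 -0.32359997  0.09802057] [ 0.50164544 -0.23880307  0.10763799]
(0.459445595741272, -0.28138023614883423) 0.042864181101322174
[ 0.45893929 -0.28077689] 0.04068920414015196
```

```bash
python3 - <<'E'
from h import *
go([.4278,-.281,.378],np.pi-.035); go([.4278,-.281,.2702],np.pi-.035)
E
```

```text
row [ 0.635 -3.441  0.02 ] [0.002 0.001 0.008]
row [ 0.635 -3.443  3.614] [0.002 0.001 0.008]
```

Call:
carry_out(
  rows=[
    [0.2,-1.0,0,0,0,0,-1],
    [0.4,-2.3,0,0,-0.5,0,-1],
    [0.64,-3.3,0,0,-1.2,0,-1],
    [0.64,-3.44,0.5,0,-1.8,0,-1],
    [0.64,-3.44,1.2,0,-2.36,0,-1],
    [0.64,-3.44,2.2,0,-2.36,0,-1],
    [0.64,-3.44,3.0,0,-2.36,0,-1],
    [0.64,-3.44,3.6,0,-2.36,0,-1],
    [0.64,-3.44,3.6,0,-2.36,0,-1],
    [0.64,-3.44,3.6,0,-2.36,0,-1],
    [0.64,-3.44,3.6,0,-2.36,0,-1],
  ],
)

```text
time: 23.65
eef_pos: [0.428, -0.2821, 0.2719]
eef_rot: [-3.141, 0.331, 3.107]
contact_force: [0.5, -0.2, -0.6]
opening: 0.315
grasp_force: 59.4
```

```bash
cat >> h.py <<'E'
def basket(): M=T(); return (M@[0,0,.1165,1])[:3]
E
python3 - <<'E'
from h import *
s=manip.read_state(); print(s['time'],s['eef_pos'].round(4),s['eef_rot'].round(3),basket().round(4))
M=T(); print((M[:3,:3].T@(np.array([.4655,-.281,.014])-basket())/.03).round(3))
p=snap('side')
for n in ('scene','wrist'):
    p=snap(n)
    for t in ['mug_mouth','infuser_basket']:
        for r in manip.place_of(p,t)[:1]: x=w(p,r['xyz']); print(n,t,round(r['conf'],2),x.round(3))
E
```

```text
23.65 [ 0.428  -0.2821  0.2719] [-3.141  0.331  3.107] [ 0.4659 -0.2836  0.1617]
[1.617 0.088 4.652]
scene mug_mouth 0.89 [ 0.459 -0.281  0.105]
wrist mug_mouth 0.95 [ 0.458 -0.28   0.106]
wrist infuser_basket 0.85 [ 0.465 -0.287  0.161]
```

Call:
carry_out(
  rows=[
    [0.16,0.09,0.47,0,0,0,-1],
    [0.32,0.09,0.93,0,0,0,-1],
    [0.49,0.09,1.4,0,0,0,-1],
    [0.65,0.09,1.86,0,0,0,-1],
    [0.81,0.09,2.33,0,0,0,-1],
    [0.97,0.09,2.79,0,0,0,-1],
    [1.05,0.09,3.02,0,0,0,-1],
    [1.13,0.09,3.26,0,0,0,-1],
    [1.13,0.09,3.26,0,0,0,-1],
  ],
)

```text
time: 24.9
eef_pos: [0.4268, -0.279, 0.1665]
eef_rot: [3.141, 0.329, 3.106]
contact_force: [0.1, -0.0, -0.4]
opening: 0.31
grasp_force: 59.5
```

Call:
carry_out(
  rows=[
    [0.08,0,0.23,0,0,0,-1],
    [0.16,0,0.46,0,0,0,-1],
    [0.24,0,0.7,0,0,0,-1],
    [0.32,0,0.93,0,0,0,-1],
    [0.39,0,1.13,0,0,0,-1],
    [0.45,0,1.3,0,0,0,-1],
    [0.45,0,1.3,0,0,0,-1],
  ],
)

```text
time: 25.6
eef_pos: [0.4264, -0.279, 0.1251]
eef_rot: [3.141, 0.329, 3.105]
contact_force: [-0.0, 0.2, -0.5]
opening: 0.311
grasp_force: 59.5
```

```bash
python3 - <<'E'
from h import *
print(basket().round(4),manip.read_state()['contact_force'].round(2))
E
```

```text
[ 0.464  -0.2802  0.0148] [-0.04  0.23 -0.53]
```

Call:
carry_out(
  rows=[
    [0.01,0,0.03,0,0,0,-1],
    [0.02,0,0.06,0,0,0,-1],
    [0.03,0,0.09,0,0,0,-1],
    [0.04,0,0.12,0,0,0,-1],
    [0.04,0,0.12,0,0,0,-1],
  ],
)

```text
time: 26.1
eef_pos: [0.4269, -0.279, 0.122]
eef_rot: [3.142, 0.33, 3.106]
contact_force: [-0.1, -0.6, -0.5]
opening: 0.314
grasp_force: 59.5
```

Call:
carry_out(
  rows=[
    [0.01,0,0.03,0,0,0,-1],
    [0.02,0,0.06,0,0,0,-1],
    [0.02,0,0.06,0,0,0,-1],
  ],
)

```text
time: 26.4
eef_pos: [0.4268, -0.279, 0.12]
eef_rot: [3.141, 0.329, 3.106]
contact_force: [-0.0, -0.1, -0.4]
opening: 0.318
grasp_force: 59.5
```

Call:
carry_out(
  rows=[
    [0.01,0,0.03,0,0,0,-1],
    [0.02,0,0.06,0,0,0,-1],
    [0.02,0,0.06,0,0,0,-1],
  ],
)

```text
time: 26.7
eef_pos: [0.4269, -0.2791, 0.1182]
eef_rot: [3.142, 0.33, 3.106]
contact_force: [0.2, 0.4, -0.7]
opening: 0.315
grasp_force: 59.6
```

Call:
carry_out(
  rows=[
    [0.005,0,0.02,0,0,0,-1],
    [0.015,0,0.045,0,0,0,-1],
    [0.015,0,0.045,0,0,0,-1],
  ],
)

```text
time: 27.0
eef_pos: [0.4273, -0.2795, 0.1178]
eef_rot: [-3.141, 0.331, 3.106]
contact_force: [-5.1, 2.0, 14.1]
opening: 0.316
grasp_force: 61.3
```

Floor contact. I'll back off slightly and release slowly.

Call:
carry_out(
  rows=[
    [-0.01,0,-0.03,0,0,0,-1],
    [-0.01,0,-0.03,0,0,0,-1],
    [-0.01,0,-0.03,0,0,0,-0.35],
    [-0.01,0,-0.03,0,0,0,-0.3],
    [-0.01,0,-0.03,0,0,0,-0.2],
    [-0.01,0,-0.03,0,0,0,0],
    [-0.01,0,-0.03,0,0,0,0.3],
    [-0.01,0,-0.03,0,0,0,0.6],
    [-0.01,0,-0.03,0,0,0,1],
    [-0.01,0,-0.03,0,0,0,1],
    [-0.01,0,-0.03,0,0,0,1],
    [-0.01,0,-0.03,0,0,0,1],
  ],
)

```text
time: 28.2
eef_pos: [0.4269, -0.2791, 0.1178]
eef_rot: [3.142, 0.33, 3.106]
contact_force: [1.0, 0.5, 0.0]
opening: 0.998
grasp_force: 0.0
```

Call:
carry_out(
  rows=[
    [0,0,-0.2,0,0,0,1],
    [0,0,-0.5,0,0,0,1],
    [0,0,-0.9,0,0,0,1],
    [0,0,-1.4,0,0,0,1],
    [0,0,-2.2,0,0,0,1],
    [0,0,-3.2,0,0,0,1],
    [0,0,-4.4,0,0,0,1],
    [0,0,-5.5,0,0,0,1],
    [0,0,-6,0,0,0,1],
    [0,0,-6,0,0,0,1],
    [0,0,-6,0,0,0,1],
  ],
)

```text
time: 29.3
eef_pos: [0.3684, -0.277, 0.2883]
eef_rot: [-3.141, 0.33, 3.106]
contact_force: [-0.1, 0.1, -0.2]
opening: 0.998
grasp_force: 0.0
```

```bash
python3 - <<'E'
from h import *
s=manip.read_state(); print(s['time'],s['eef_pos'].round(4),s['contact_force'].round(2))
p=snap('scene'); save(p,'f.png',(200,120,460,350),3)
for t in ['mug','mug_mouth','infuser','infuser_basket','spatula','skimmer']:
    for r in manip.place_of(p,t)[:3]: x=w(p,r['xyz']); print(t,round(r['conf'],2),x.round(3),px(p,x).round())
E
```

```text
29.3 [ 0.3684 -0.277   0.2883] [-0.14  0.11 -0.23]
mug 0.74 [ 0.471 -0.285 -0.008] [342. 329.]
mug 0.28 [ 0.336 -0.433  0.   ] [346. 388.]
mug_mouth 0.91 [ 0.458 -0.28   0.1  ] [338. 294.]
infuser 0.53 [ 0.407 -0.278  0.152] [321. 284.]
infuser_basket 0.59 [ 0.456 -0.279  0.101] [337. 294.]
spatula 0.72 [0.53  0.187 0.243] [247. 179.]
skimmer 0.95 [ 0.477 -0.158  0.163] [310. 250.]
```

View pics/f.png

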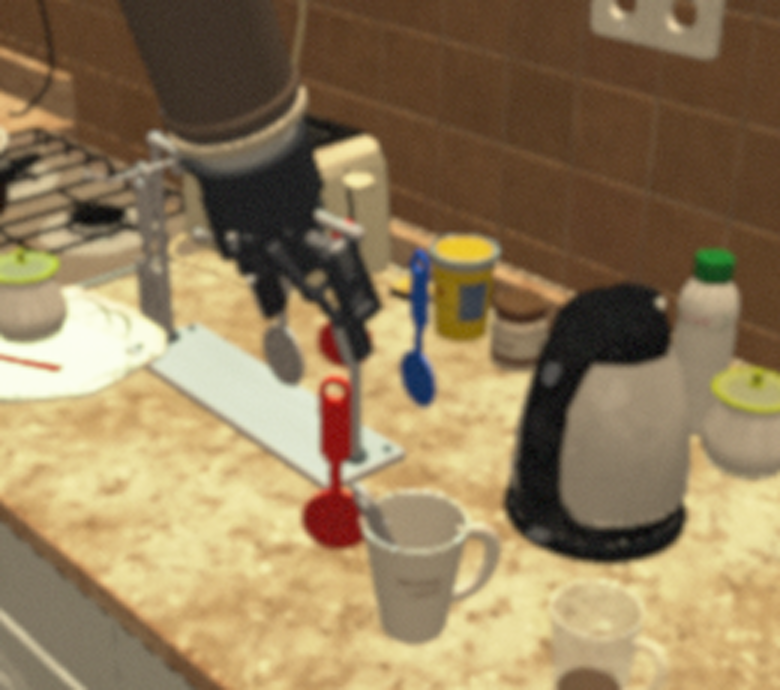

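The mug is upright in its place with the infuser leaning in it (handle at crop (370,510)). The spatula is on the spare hook (155,240) and the skimmer still hangs at (283,345). Handing in.

```bash
python3 -c "
from station import manip
print(manip.hand_in())"
```

```text
the job is handed in; nothing more can be done
None
```

The job is handed in: the spatula hangs on the level part of the formerly empty hook, the skimmer is still on its own hook, and the infuser rests released, basket down, in the upright mug; no verdict came back from the judging.

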